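# Rack the wide plate

### The arm

A 6-joint arm with a two-finger parallel gripper is mounted at the origin on a cart in front of the work surface, level with it; the furniture and walls round the work are solid. World frame = base frame: x ahead of the robot, y to its left, z up, the work surface at z = 0. Lengths are in mm, angles in rad, forces in N, time in s.
With the tool pointing down it reaches from about 350 to 975 mm from the base axis. Payload 7.1 kg.
Tool frame: the origin (TCP) lies on the front face of the gripper's body, between the roots of the fingers; the fingertips stand 80 mm ahead of it and the grasp point (between the pads) lies 61 mm ahead of it (env.tips_ahead is the distance from the TCP to the fingertips, in mm); z points along the fingers, y is the direction in which the jaws open and shut (so a half turn about z gives the same grasp; the last joint's range is limited). The gripper opens to 88 mm and grips with 3 to 60 N. Pads are 20 mm wide; open, the fingers measure 115 mm over their backs; the gripper's body (75 mm by 178 mm) begins 61 mm behind the grasp point.
Start: joints at [-1.184, 0.423, 1.63, -0, 1.089, -0.019], TCP at [246.737, -574.218, 302.675] pointing down, gripper open.
Joint ranges: [-3, 3], [-0.9, 2.11], [0.09, 2.58], [-1.31, 4.45], [0.11, 2.69], [-2.54, 2.54]. Speed limits (rad/s): [2.39, 2.39, 3.01, 3.14, 3.14, 3.14].

### API

Orientations are given as a unit quaternion [x, y, z, w].
In Python, from station import env, set_gripper, viewer, workorder gives the robot as it stands. Calls block until the motion is done:
- env.reach(position, orientation): joint-space move of the TCP to a pose.
- env.move_l(position, rot=None, rate=150, f_stop=None): straight line of the TCP; rot=None keeps the orientation; rate is the mean speed in mm/s. With f_stop (N) it stops when the force on the tool has changed by that much, and returns True; else False.
- env.move_joints(angles): joint-space move.
- set_gripper(opening): finger opening in mm; the grip force is fixed at half the most; returns when the fingers have stopped.
- env.hold(seconds).
- env.ik(position, orientation): joint angles nearest the present ones, or None.
- env.read_state(): the state.
- viewer.camera(name): name is "scene" or "top" or "wrist"; returns the picture (384x512x3 uint8, blue, green, red); there is no depth.
- viewer.camera_params(name): a dict with "fx", "fy", "cx", "cy" (pixels), "pose" (4x4, takes a point from camera to world coordinates); the wrist camera has in their place "tool_from_camera" (4x4, takes a point from camera to tool coordinates, whose origin is the TCP and whose axes are the flange's). Camera axes: x right, y up, looking along -z (the intrinsics and any distortion apply to the point x, -y, -z); pixel columns grow to the right and rows downward; lengths in mm; the calibration is good to about 2 mm. A picture is of the moment at which its call begins: read the wrist's pose just before it. camera_params takes no time and is no camera call.
A pose or a line that the arm cannot do raises env.IKError and nothing moves.
- workorder.sign_off(): hands the job in, once; it reports no verdict.
The state is a dict: "time_s": time; "qpos": joint angles; "dq": joint speeds; "tau": joint torques, N m; "tool_pos": TCP position; "orientation": TCP orientation; "force": force on the tool from outside, world axes, zero at the start; "wrist_torque": the same for the moment, N m; "width": finger opening in mm.
Only numpy, scipy, OpenCV 4.12 (cv2) and the standard library are available. Lean on these libraries where they do the work, as an engineer would, in place of code of your own. Each camera call takes 0.05 s, during which the arm holds its last target. There are 200 camera calls.

### The job

Take the wide aluminium plate out of its wooden stand and slide it down into the empty slot of the grey plate rack, in front of the plate that is already there, so that it stands upright with its lower edge on the floor of the slot; then let go. Leave the narrow plate standing where it is.

Things in the scene. Friction and masses are not known exactly. Their poses are not given: they have to be found in the camera images.
- wide_plate: Loose flat aluminium plate, 8 mm thick (x), 100 mm wide (y), 90 mm tall (z), 0.13 to 0.27 kg, small dark screw holes at its corners. Origin: centre of its lower edge. It stands upright in stand_a, lower 22 mm in the groove, the rest free to grip across its thickness; broad faces towards and away from the robot, turned up to 17 degrees.
- narrow_plate: Loose plate like the wide one, but only 56 mm wide (8 x 56 x 90 mm, same axes and origin), standing in another wooden stand like stand_a. Either plate may be the one further left. It is not to be moved.
- stand_a: Fixed wooden stand of the wide plate, on the left half of the desk: block 56 (x) x 120 (y) x 30 mm, origin at the centre of its underside on the desk. A groove 10 mm wide and 22 mm deep runs along its y, open at both ends.
- empty_slot (a point): Centre of the empty slot's floor, 8 mm above the desk: the slot nearer the robot in a fixed grey rack, 150 x 150 mm, right half of the desk. x across the slot (away from the robot), y along, z up; turned up to 17 degrees. 12 mm wide, 108 long up to 28 mm above its floor, then flaring to a mouth 28 x 124 at 42 mm. 76 mm further along x a fixed equal plate stands in the second slot, top 90 mm up.
Things that resemble listed ones, but are neither listed nor needed, are in the scene too. What is shaped like the wide_plate but blue is not meant.

How it is judged (in metres and radians):
At the end, for the whole second after the job is handed in: The wide plate stands at rest in the empty slot: the centre of its lower edge is within 8 mm across, 12 mm along and 6 mm in height of the centre of the slot floor, upright and in line with the slot within 10 degrees. The narrow plate still stands in its stand, less than 30 mm from where it was (x of wide_plate in the frame of empty_slot between -0.008 and 0.008 m and y of wide_plate in the frame of empty_slot between -0.012 and 0.012 m and z of wide_plate in the frame of empty_slot between -0.006 and 0.006 m and angle between wide_plate's own z axis and vertical below 0.175 rad and angle between the y axis of wide_plate and the y axis of empty_slot, either way round below 0.175 rad and linear speed of wide_plate below 0.02 m/s and distance of narrow_plate from where it was at the start of the episode below 0.03 m and angle between narrow_plate's own z axis and vertical below 0.3 rad); the robot touches nothing.
It fails at once if the narrow plate is moved 30 mm or more from where it stood, or tipped over (distance of narrow_plate from where it was at the start of the episode above 0.03 m or angle between narrow_plate's own z axis and vertical above 0.5 rad).
It also fails if it takes over 48 s, if anything falls off the work surface, if the arm or the gripper's body presses on something with over 40 N, if the wrist force passes 120 N, or if a joint passes its speed limit or range.

## Working session

There is one attempt and no reset: what is moved stays moved. The work goes in short steps, each a Python script; the robot and the scene stay as the last script left them, time stands still between calls to the robot, and variables do not carry over. Pictures are saved under pics/ and viewed, on a budget of 10 in all, crops included, one or two more only if the job needs it, and the job is handed in when it is done.

```bash
mkdir -p pics; ls
python3 - <<'E'
from station import env, viewer
import cv2,numpy as np
for n in ("scene","top"):
    im=viewer.camera(n); cv2.imwrite(f"pics/{n}0.png",im)
    p=viewer.camera_params(n); print(n,{k:(np.round(v,4).tolist() if hasattr(v,'shape') else v) for k,v in p.items()})
a=cv2.imread("pics/scene0.png");b=cv2.imread("pics/top0.png")
print(viewer.camera_params("wrist"))
print(env.read_state())
E
```

```text
pics
scene {'fx': 411.5845820251013, 'fy': 411.5845820251013, 'cx': 251.5881820814809, 'cy': 191.83383184422743, 'pose': [[-0.783, 0.2488, -0.57, -90.3022], [-0.6216, -0.3436, 0.7039, 788.634], [-0.0208, 0.9055, 0.4238, 510.4513], [0.0, 0.0, 0.0, 1.0]]}
top {'fx': 484.27564191649986, 'fy': 484.27564191649986, 'cx': 258.75756583100497, 'cy': 190.44092610661318, 'pose': [[0.0001, 0.9931, -0.1174, 384.8178], [-1.0, 0.0008, 0.0061, 36.7538], [0.0061, 0.1174, 0.9931, 1255.356], [0.0, 0.0, 0.0, 1.0]]}
{'fx': 277.9436321612117, 'fy': 277.9436321612117, 'cx': 259.54336773779687, 'cy': 193.52821194837708, 'tool_from_camera': array([[ 1.61587817e-03,  9.57521244e-01,  2.88358208e-01,
         7.95316338e+01],
       [ 9.99998056e-01, -1.87303147e-03,  6.15874249e-04,
        -2.51848017e-01],
       [ 1.12981667e-03,  2.88356652e-01, -9.57522409e-01,
        -8.19744657e+01],
       [ 0.00000000e+00,  0.00000000e+00,  0.00000000e+00,
         1.00000000e+00]])}
{'time_s': 0.1, 'qpos': array([-1.18397001e+00,  4.23712145e-01,  1.63059655e+00, -5.93866915e-06,
        1.08859137e+00, -1.89953245e-02]), 'dq': array([ 0.00075072, -0.00122586, -0.00307332, -0.00125459, -0.00077248,
        0.00119647]), 'tau': array([ 2.50357789e-04, -5.45615709e+01, -2.74324715e+01,  6.45416742e-02,
        1.87648670e-02, -4.25336157e-05]), 'tool_pos': array([ 246.61381529, -573.86963451,  302.01869117]), 'orientation': array([ 9.79483648e-01,  2.01522593e-01, -1.22135090e-04, -6.42198005e-04]), 'force': array([ 1.00204795,  0.1864926 , -0.40166698]), 'wrist_torque': array([ 0.0211376 ,  0.01318974, -0.05274168]), 'width': 87.85243111067224}
```

Run:
```python
import cv2
for n in("scene","top"): cv2.imwrite(f"pics/{n}0b.png",cv2.resize(cv2.imread(f"pics/{n}0.png"),(800,600),interpolation=cv2.INTER_CUBIC))
```

```text
(no output)
```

View pics/scene0b.png

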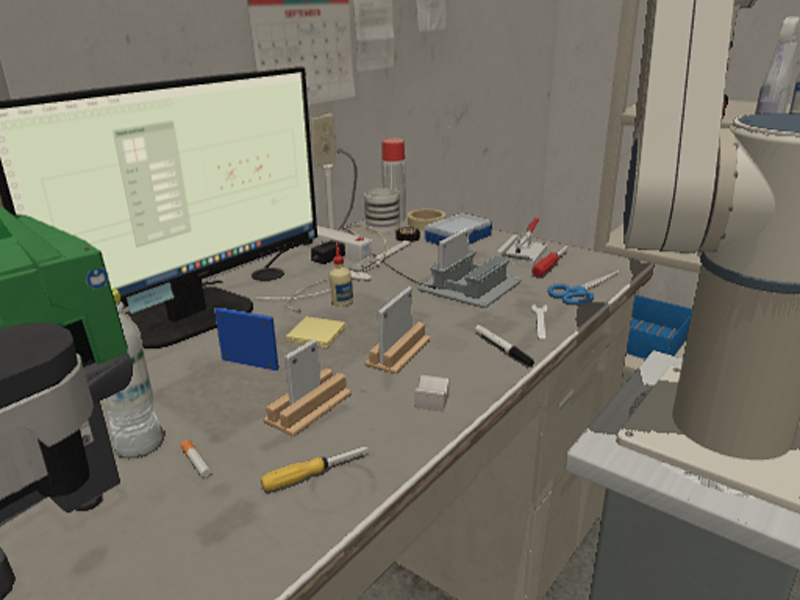

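View pics/top0b.png

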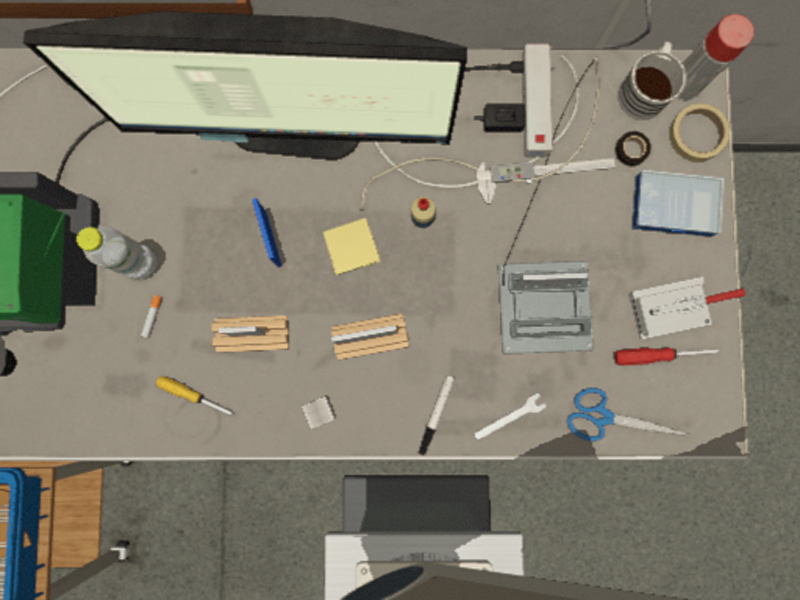

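The two pictures show these candidates (top picture, 800 px scale):
- Bare plate (365,335) in the middle stand.
- Shorter bare plate (243,330) in the left stand.
- Blue plate (265,230).
- Fixed rack plate (548,277).

I choose (365,335): it looks wider than the left one and isn't blue. The empty slot is at about (548,328). Next is a close crop to check this.

Run:
```python
import cv2,numpy as np
a=cv2.imread("pics/top0.png")
l=cv2.resize(a[195:235,130:270],None,fx=5.7,fy=5.7,interpolation=cv2.INTER_CUBIC)
r=cv2.resize(a[163:230,310:390],None,fx=5,fy=5,interpolation=cv2.INTER_CUBIC)
o=np.zeros((l.shape[0]+r.shape[0],800,3),np.uint8);o[:l.shape[0],:l.shape[1]]=l[:,:800];o[l.shape[0]:,:r.shape[1]]=r
print(l.shape,r.shape);cv2.imwrite("pics/crop1.png",o)
```

```text
(228, 798, 3) (335, 400, 3)
```

View pics/crop1.png

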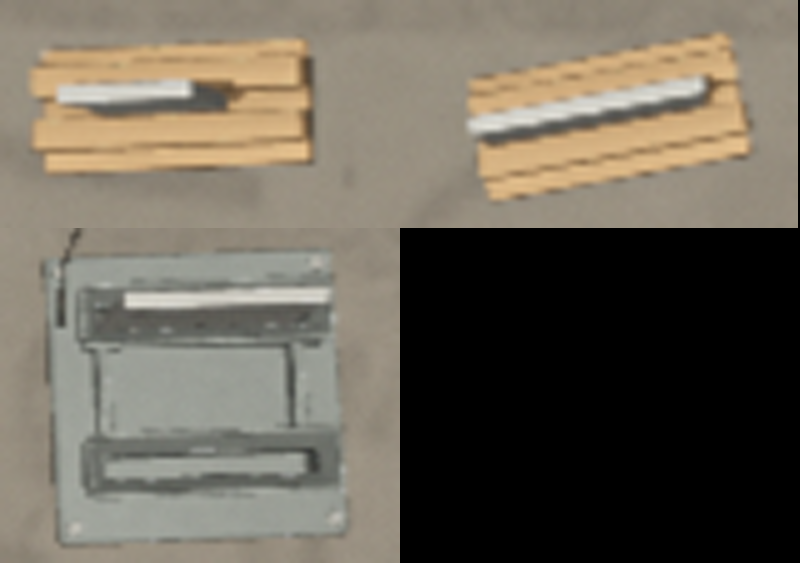

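The crop confirms it. The right plate spans (470,127)-(707,85), about 237 px, against 135 px for the left one, so the right plate is the wide one. The empty slot runs along (105..318, 465) in the rack.

```bash
cat > h.py <<'E'
from station import env,set_gripper,viewer,workorder
import numpy as np,cv2
from scipy.spatial.transform import Rotation as R
def ray(px,z,p,T):
    d=T[:3,:3]@np.array([(px[0]-p['cx'])/p['fx'],-(px[1]-p['cy'])/p['fy'],-1.]);o=T[:3,3]
    return o+d*(z-o[2])/d[2]
def top(px,z):
    p=viewer.camera_params('top');return ray(px,z,p,p['pose'])
def toolT(s):
    T=np.eye(4);T[:3,:3]=R.from_quat(s['orientation']).as_matrix();T[:3,3]=s['tool_pos'];return T
def wristT(s): return toolT(s)@viewer.camera_params('wrist')['tool_from_camera']
def wr(px,z,T): return ray(px,z,viewer.camera_params('wrist'),T)
def proj(P,T):
    p=viewer.camera_params('wrist');c=np.linalg.inv(T)@np.append(P,1)
    return p['cx']+p['fx']*c[0]/-c[2],p['cy']-p['fy']*c[1]/-c[2]
def quat(yaw):
    # tool down; jaws (tool y) along world direction yaw+pi (tool x = yaw-90.. see below)
    y=np.array([np.cos(yaw),np.sin(yaw),0]);z=np.array([0,0,-1.]);x=np.cross(y,z)
    return R.from_matrix(np.c_[x,y,z]).as_quat()
E
python3 - <<'E'
from h import *
f=lambda u,v:(130+u/5.7,195+v/5.7)
g=lambda u,v:(310+u/5,163+(v-228)/5)
a,b=top(f(470,125),98),top(f(707,83),98);d=a-b
print('plate',a,b,(a+b)/2,np.linalg.norm(d),'yaw',np.degrees(np.arctan2(d[1],d[0]))-90)
C=[top(g(*c),6) for c in((45,262),(330,252),(345,533),(62,543))]
print('rack',np.round(C,1).tolist(),np.mean(C,0),[np.linalg.norm(C[i]-C[i-1]) for i in range(4)])
for i,j in((0,1),(3,2)):
    d=C[i]-C[j];print(np.degrees(np.arctan2(d[1],d[0]))-90)
print('slot',top(g(105,465),8),top(g(318,462),8))
s=env.read_state();print(R.from_quat(s['orientation']).as_matrix().round(2))
for yaw in (0.18,0.18+np.pi,0.18-np.pi):
    print(env.ik([(a+b)[0]/2,(a+b)[1]/2,250],quat(yaw)),env.ik([480,-200,250],quat(yaw)))
E
```

```text
plate [457.80955473 140.34340017  98.        ] [475.51795404  41.00866279  98.        ] [466.66375439  90.67603148  98.        ] 100.9008298081902 yaw 10.107931485611843
rack [[587.0, -128.3, 6.0], [592.4, -277.6, 6.0], [445.6, -281.2, 6.0], [440.4, -134.9, 6.0]] [ 516.33324171 -205.4875163     6.        ] [np.float64(146.7499690432615), np.float64(149.4182880453117), np.float64(146.89445660459074), np.float64(146.35675565026622)]
2.0947063444197056
2.040161214774159
slot [ 480.51943965 -157.4925473     8.        ] [ 482.13906972 -267.75404701    8.        ]
[[ 0.92  0.39 -0.  ]
 [ 0.39 -0.92  0.  ]
 [ 0.   -0.   -1.  ]]
[ 1.66880963e-01  2.81835248e-01  1.99516322e+00 -4.44089210e-16
  8.64594185e-01 -1.31190368e-02] [-4.17677733e-01  3.42786144e-01  1.90173401e+00 -4.44089210e-16
  8.97072500e-01 -5.97677733e-01]
None None
None None
```

Both measurements fit: the plate is 100.9 mm long (100 expected), the rack 147–149 mm (150) and the slot 110 mm (108). Next I take a close look over the rack on the way to the plate.

Run:
```python
from h import *
import pickle
D={}
for n,pos,yaw in(('rack',[480,-210,270],.036),('plate',[466.7,90.7,250],.176)):
    env.reach(pos,quat(yaw));env.hold(.3)
    s=env.read_state();im=viewer.camera('wrist');D[n]=wristT(s)
    cv2.imwrite(f'pics/w_{n}.png',im);cv2.imwrite(f'pics/w_{n}b.png',cv2.resize(im,(800,600),interpolation=cv2.INTER_CUBIC))
    print(n,s['time_s'],s['tool_pos'],s['force'])
pickle.dump(D,open('D.pkl','wb'))
```

```text
rack 1.9917 [ 479.88165801 -210.5568986   269.99599926] [-0.23879236 -0.06228226 -0.706877  ]
plate 3.5 [466.95601333  89.98676123 250.0345818 ] [ 0.10659492 -0.56102333  0.42457714]
```

View pics/w_rackb.png

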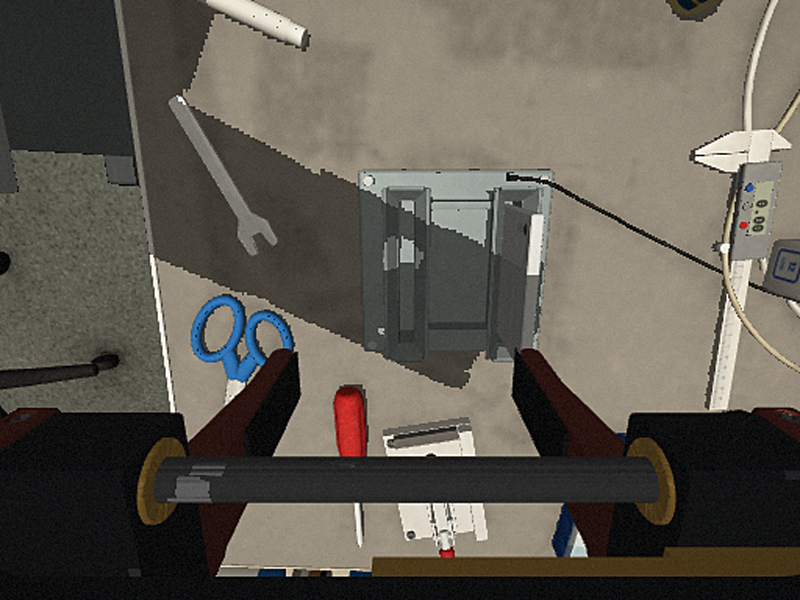

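View pics/w_plateb.png

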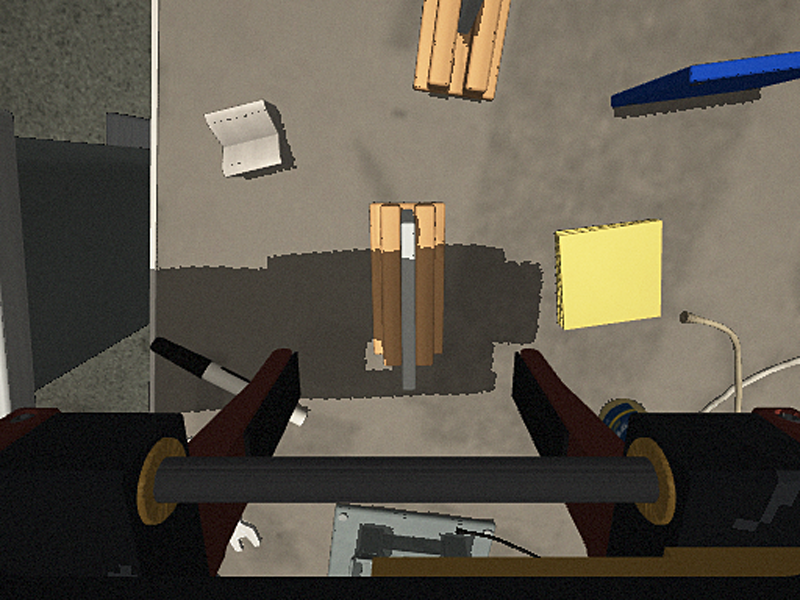

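The wrist view of the plate shows its top edge running (408,222)–(409,389), nearly parallel to the tool x axis. In the rack view the empty slot is near (406,270). I'll enlarge that.

Run:
```python
from h import *
import pickle
D=pickle.load(open('D.pkl','rb'))
k=1.5625
a,b=[wr((u/k,v/k),98,D['plate']) for u,v in((408,222),(409,389))];d=a-b
print(a,b,(a+b)/2,np.linalg.norm(d),np.degrees(np.arctan2(d[1],d[0]))-90)
im=cv2.imread('pics/w_rack.png')[105:235,225:360]
im=np.clip(im.astype(float)*1.5,0,255).astype(np.uint8)
cv2.imwrite('pics/rackcrop.png',cv2.resize(im,None,fx=4.5,fy=4.5,interpolation=cv2.INTER_CUBIC))
```

```text
[459.00399715 143.55788185  98.        ] [477.07774167  46.38732931  98.        ] [468.04086941  94.97260558  98.        ] 98.83712117070783 10.536620339782019
```

View pics/rackcrop.png

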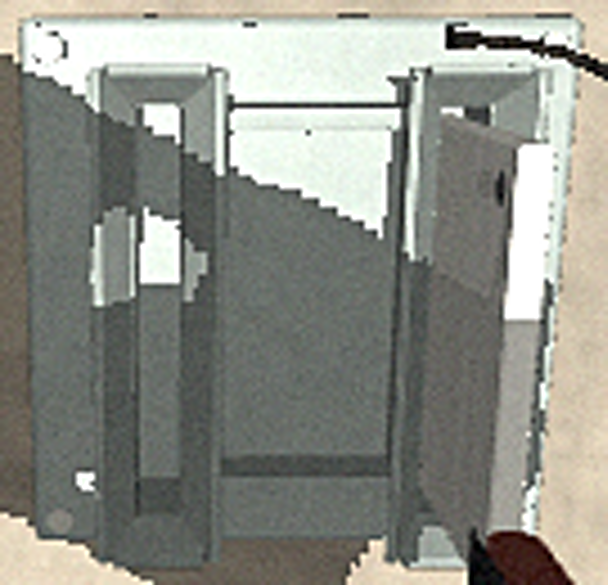

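In the rack crop the slot's 12 mm throat spans u 138–184 at the top and 136–182 at the bottom. Its ends, 28 mm above the slot floor (world z=36), are at v≈103 and 513. The floor's far end is at v≈478.

Run:
```python
from h import *
import pickle
D=pickle.load(open('D.pkl','rb'))
f=lambda u,v:(225+u/4.5,105+v/4.5)
P=[wr(f(u,v),36,D['rack']) for u,v in((161,103),(159,513))];d=P[0]-P[1]
print(P,(P[0]+P[1])/2,np.linalg.norm(d),np.degrees(np.arctan2(d[1],d[0]))-90)
print('floor end',wr(f(159,478),8,D['rack']))
for v in (300,): print('width',wr(f(137,v),36,D['rack']),wr(f(183,v),36,D['rack']))
C=[wr(f(*c),6,D['rack']) for c in((22,18),(582,18),(32,535))]
print(np.round(C,1).tolist(),np.linalg.norm(C[0]-C[1]),np.linalg.norm(C[0]-C[2]),'centre',(C[1]+C[2])/2)
d=C[1]-C[0];print(np.degrees(np.arctan2(d[1],d[0])));d=C[0]-C[2];print(np.degrees(np.arctan2(d[1],d[0]))-90)
```

```text
[array([ 479.16208577, -149.76655077,   36.        ]), array([ 482.71412442, -258.11866886,   36.        ])] [ 480.93810509 -203.94260981   36.        ] 108.4103245697522 1.8776187140285288
floor end [ 482.79010032 -258.3944645     8.        ]
width [ 474.85113544 -199.44677606   36.        ] [ 486.69589114 -199.01330799   36.        ]
[[441.8, -131.0, 6.0], [589.8, -125.6, 6.0], [445.6, -278.6, 6.0]] 148.18758350728808 147.69999985477202 centre [ 517.72368313 -202.09825308    6.        ]
2.0910806686221344
1.4927893050791141
```

Slot: centre (480.9, -203.9), yaw about 1.9°, throat length 108.4 mm and width 11.9 mm, all as specified. The wrist and top cameras differ by about 4 mm in y for both objects. I'll use the wrist camera for both, so that error cancels. Now grasp and lift.

Run:
```python
from h import *
yaw=np.radians(10.4)
env.move_l([468,94.5,200],quat(yaw));
print(env.move_l([468,94.5,139],rate=80,f_stop=15))
set_gripper(0);s=env.read_state();print(s['time_s'],s['tool_pos'],s['width'],s['force'])
f0=s['force']
env.move_l([468,94.5,255],rate=60);env.hold(.3)
s=env.read_state();print(s['time_s'],s['tool_pos'],s['width'],s['force'])
env.reach([480.9,-203.9,255],quat(np.radians(1.9)));env.hold(.3)
s=env.read_state();print(s['time_s'],s['tool_pos'],s['width'],s['force'])
im=viewer.camera('wrist');
import pickle;pickle.dump(wristT(s),open('T2.pkl','wb'));print([np.array(proj(p,wristT(s)))*1.5625 for p in ([479.2,-149.8,36],[482.7,-258.1,36])])
cv2.imwrite('pics/w2.png',im);cv2.imwrite('pics/w2b.png',cv2.resize(im,(800,600),interpolation=cv2.INTER_CUBIC))
```

```text
False
6.1417 [467.94955701  94.50721118 138.9541852 ] 7.907367343212417 [ 0.51599785  0.23758111 -0.14186436]
8.525 [467.96065347  94.51115047 254.91820588] 7.954165992181074 [-0.53818646  0.57662209 -1.42494335]
9.9667 [ 481.15427667 -203.04911957  255.04961259] 7.913728790312656 [ 0.00645498  0.42706571 -1.33889363]
[array([405.30723825, 212.46897256]), array([404.75707915, 358.85479496])]
```

View pics/w2b.png

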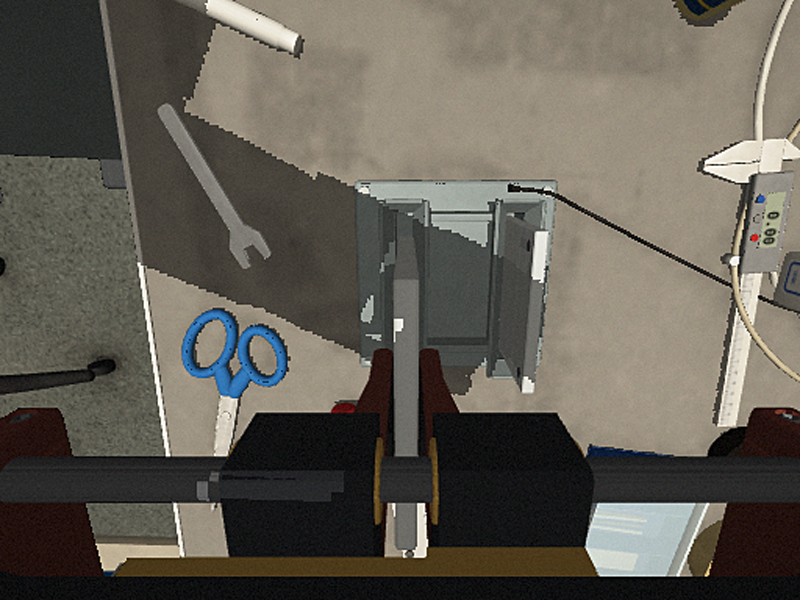

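The plate is held square to the jaws. Its top edge is at (406,278) and it lies over the slot, with the slot end at u≈405, where I predicted. The wrist force shows its weight and the jaws are 7.9 mm apart. Now I lower it with a force stop.

Run:
```python
from h import *
q=quat(np.radians(1.9))
x,y=480.9,-203.9
def show(t):
    s=env.read_state();print(t,round(s['time_s'],2),s['tool_pos'].round(1),round(s['width'],2),s['force'].round(1))
env.move_l([x,y,190],q,rate=80);show('above')
h=env.move_l([x,y,152],rate=40,f_stop=6);show(h)
if not h:
    h=env.move_l([x,y,136],rate=20,f_stop=6);show(h)
```

```text
above 10.98 [ 481.2 -204.1  190.3] 7.69 [-0.5 -0.4 -1.5]
False 12.08 [ 481.1 -204.   152.2] 8.14 [ 0.2 -0.  -1.4]
True 12.72 [ 480.8 -203.9  138.9] 8.17 [0.2 0.6 5.8]
```

Contact came at TCP z=138.9, and the floor was expected at 139, with no side force. I release and back off.

Run:
```python
from h import *
set_gripper(40);env.hold(.3)
s=env.read_state();print(s['width'],s['force'])
env.move_l([480.9,-203.9,270],rate=100);env.hold(.3)
s=env.read_state();T=wristT(s);a=viewer.camera('wrist');b=viewer.camera('top');print(s['time_s'])
import pickle;pickle.dump(T,open('T3.pkl','wb'))
o=np.zeros((600,800,3),np.uint8)
o[:,:420]=cv2.resize(a[95:245,220:325],(420,600),interpolation=cv2.INTER_CUBIC)
o[:300,420:]=cv2.resize(b[160:235,300:395],(380,300),interpolation=cv2.INTER_CUBIC)
o[300:500,420:]=cv2.resize(b[190:240,130:225],(380,200),interpolation=cv2.INTER_CUBIC)
cv2.imwrite('pics/end.png',o)
```

```text
40.09301500766814 [0.79218414 0.64602764 0.77595138]
15.475
```

View pics/end.png

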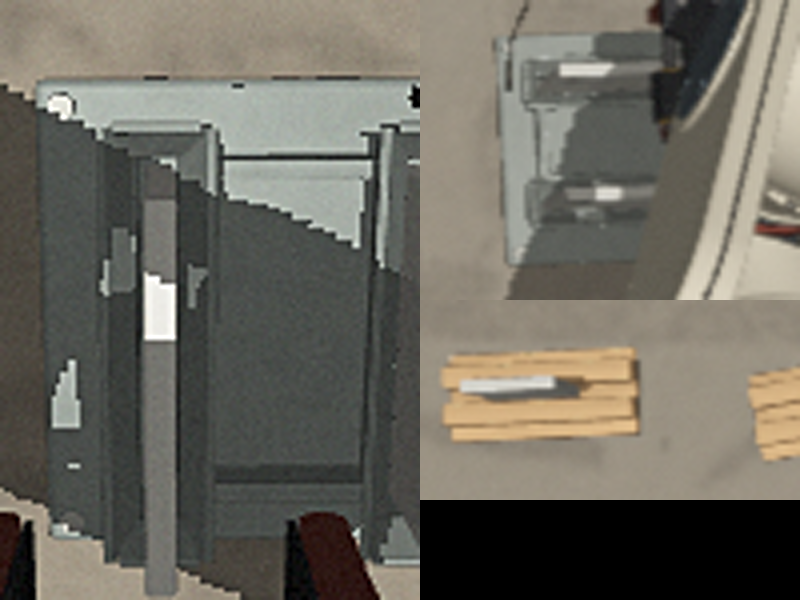

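The plate stands in the empty slot, with its top edge running (160,198)–(160,596) in the left crop. The narrow plate is unchanged in its stand. I'll check the numbers and hand in.

Run:
```python
from h import *
import pickle
T=pickle.load(open('T3.pkl','rb'))
P=[wr((220+u/4,95+v/4),98,T) for u,v in((160,198),(160,596))];d=P[0]-P[1];c=(P[0]+P[1])/2
print(c,np.linalg.norm(d),np.degrees(np.arctan2(d[1],d[0]))-90)
if abs(c[0]-480.9)<6 and abs(c[1]+203.9)<8 and abs(np.linalg.norm(d)-100)<4: workorder.sign_off();print('signed')
```

```text
[ 481.10331718 -203.58280429   98.        ] 99.4010155635169 2.0193983336027657
the job is handed in; nothing more can be done
signed
```

The wide plate is out of its wooden stand and stands in the empty slot of the grey rack, released. I handed the job in at about 15.5 s of the 48 s allowed; no verdict is reported.

**Final position:** the last wrist picture puts the middle of the plate's top edge within 0.5 mm of the slot centre I measured, both across and along. It is in line with the slot to about 0.1°. The top edge measures 99.4 mm (100 expected), assuming it is at its seated height of 98 mm.

**Height:** the plate met the slot floor with the tool at 138.9 mm, against 139 expected, and there was almost no side force.

**Narrow plate:** it looks unchanged in the final top picture. I checked that only by eye.

**Disagreement:** the top and wrist cameras differed by about 4 mm along y for both objects. I used the wrist camera for both, so the error largely cancelled. No check failed.

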